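Tighten the bleed cap and hold the compressor's start key

TASK

Start the compressor: first screw the loose brass hex cap on its deck clockwise until it is tight against its stop. Then take the flat-headed key out of the wooden block, work it past the sticky pins all the way down into the key switch on the deck, turn it a quarter turn clockwise as far as it goes, and finish still gripping it and holding it turned against its return spring. Leave the T-handle driver and everything else on the bench where they are.

Things in the scene. Friction and masses are not known exactly. Their poses are not given: they have to be found in the camera images.
- unit: Compressor, fixed. Origin on the bench under the middle of its flat grey front deck (170 x 300 mm, top 80 mm above the bench); x points to the red air tank behind (124 mm thick, handle up to 165 mm high). On the deck stand the hex cap and the key switch, 160 mm apart along y, either way round.
- cap_top (a point): Centre of the top of the brass hex cap, a captive nut on an upright pipe stub. 36 mm across flats; the flats reach from 3 to 29 mm below this point; the deck is 45 mm below it (round 48 mm foot, 6 mm high). z up; x is square to one pair of flats (the others follow every 60 degrees) and turns with the cap.
- cap (a joint): Turn of the hex cap about its upright axis, rad. Grows clockwise seen from above; starts between 0 and 0.4; the hard stop (tight) is at 1.4. It stays where it is left (friction 0.12 N m) and does not rise or sink.
- key: Loose 60 g key, upright in the block. Origin at the blade's tip, z up to the head, x across the blade's width, y its thickness. Steel blade 16 x 5 mm, rounded tip, up to z = 34 mm; shoulder plate 30 (x) x 20 (y) mm, z = 34 to 38, resting on the block's top; flat black head 36 wide (x), 10 thick (y), z = 38 to 80 mm. Works the same turned half round about z.
- block: Fixed wooden block 150 (x) x 60 (y) x 50 mm high, origin under its middle. Two slots in its top at x = -38 and +38 mm, y = 0; the key stands in one, the T-handle driver in the other, either way round. The key's 34 mm blade hangs in an open slot 19 x 8 mm: lift straight up.
- tee: Bystander, leave in place: T-handle driver standing in the block's other slot, 77 mm tall. Origin at its rod's lower tip, z up; 27 mm disc on the block's top and a round crossbar along x, 50 mm long and 14 mm thick, at z = 70 mm.
- lock_face (a point): Middle of the key slot's mouth, in the top of the key switch (square steel housing 66 x 66 mm, 44 mm tall on the deck). z up; x is the slot's long direction at rest; this frame does not turn with the plug. Slot 18 x 7 mm, 39 mm deep, mouth bevelled to 24 x 13 mm. Key fully home: its shoulder plate lies on this face, its origin 34 mm below.
- plug (a joint): Turn of the slotted plug, rad: 0 at rest, grows clockwise seen from above, hard stop at 1.57 (a quarter). A spring turns it back (0.13 N m at the stop). Key play in the slot is up to 0.15 rad, so turn the head about 1.7 rad. Two pairs of sticky sprung pins, 12 and 21 mm down the slot, resist the blade by up to 20 N pushed straight, about 8 N with small twists (0.05 rad) to and fro.
- jar: Bystander: closed glass jar, 70 mm wide, 85 mm tall. Leave in place.
- oilcan: Bystander: steel can, 66 mm wide, 120 mm tall. Leave in place.
- wrench: Bystander: open-end wrench lying on the bench, 190 mm long. Leave in place.
- screwdriver: Bystander: screwdriver lying on the bench, 160 mm long. Leave in place.
- tape: Bystander: grey tape measure 70 x 40 x 65 mm. Leave in place.
- bearing: Bystander: steel bearing ring, 62 mm wide, 18 mm tall. Leave in place.
- carton: Bystander: small carton 100 x 70 x 60 mm. Leave in place.

How it is judged:
On the way, in this order (a step that is already met when the one before it is completed fails the run):
1. the hex cap is tight against its stop (value of joint cap above 1.28 rad), for 0.2 s.
2. the key is fully home in the switch, not yet turned (z of key in the frame of lock_face below -0.03 m and horizontal distance between key and lock_face below 0.006 m and angle between key's own z axis and vertical below 0.15 rad and value of joint plug below 0.5 rad), for 0.1 s.
3. the key, fully home and gripped, is turned a quarter (z of key in the frame of lock_face below -0.03 m and horizontal distance between key and lock_face below 0.006 m and angle between key's own z axis and vertical below 0.15 rad and value of joint plug above 1.35 rad and contact force between the fingers and key above 1 N), for 0.3 s.
At the end, for the whole second after the job is handed in: The hex cap is within 0.12 rad of its stop (joint above 1.28); the key is home (tip at least 30 mm below the switch's face, within 6 mm of the slot's axis, upright within 0.15 rad); the plug is turned past 1.35 rad and held there with the fingers gripping the key (over 1 N) (all of step 3 and value of joint cap above 1.28 rad); the arm keeps its last pose, push and grip.
It fails at once if the T-handle driver is moved (more than 40 mm) (distance of tee from where it was at the start of the episode above 0.04 m).
It fails at once if another loose thing on the bench is moved (more than 40 mm) (distance of any of jar, oilcan, wrench, screwdriver, tape, bearing, carton from where it was at the start of the episode above 0.04 m).
It also fails if it takes over 64 s, if anything falls off the work surface, if the arm or the gripper's body presses on something with over 40 N, if the wrist force passes 120 N, or if a joint passes its speed limit or range.

ROBOT

A 7-joint arm with a two-finger parallel gripper is mounted at the origin on the work surface. World frame = base frame: x ahead of the robot, y to its left, z up, the work surface at z = 0. Lengths are in m, angles in rad, forces in N, time in s.
With the tool pointing down it reaches from about 0.425 to 0.875 m from the base axis. Payload 8.4 kg.
Tool frame: the origin (TCP) lies at the very end of the fingers, on their centre line; the grasp point (between the pads) lies 19 mm behind it (arm.grip_point_offset is the distance from the TCP to the grasp point, in m); z points along the fingers, y is the line along which they close (so a half turn about z gives the same grasp; the last joint's range is limited). The gripper opens to 85 mm and grips with 20 to 120 N. Pads are 22 mm wide; open, the fingers measure 114 mm over their backs; the gripper's body (76 mm by 85 mm) begins 54 mm behind the grasp point. The pads swing forward as they close: fully open they stand 13 mm farther back than shut.
Start: joints at [1.176, 0.333, 0.04, 1.465, -0.013, 1.343, -0.059], TCP at [0.189, -0.622, 0.231] pointing down, gripper open.
Joint ranges: [-2.58, 2.58], [-0.38, 2.09], [-1.3, 1.39], [0.25, 2.4], [-1.5, 4.64], [0.08, 2.09], [-2.65, 2.65]. Speed limits (rad/s): [2.22, 2.22, 2.79, 2.79, 3.14, 3.14, 3.14].

INTERFACE

Orientations are given as a 3x3 rotation matrix whose columns are the frame's x, y, z axes.
In Python, from station import arm gives the robot as it stands.
- The arm moves only by the tool carry_out, never from a script. Its argument "targets" is a list of rows, each a list of 7 numbers: the shift along the tool's x, y, z in m, then the turn, a rotation vector about the tool's x, y, z in degrees, then the opening in per cent of the stroke, from 0 (shut) to 100 (fully open). A call has 1 to 12 rows; each row is the pose to reach, as a shift and turn from the pose commanded when the call began, along the tool's axes at that moment; what a row does not reach only later rows make up. A row lasts 1/12 s, in which the tool goes at most 41.7 mm and 7.16 degrees, less where a joint would pass 70% of its speed; a pose out of reach is approached as far as the arm can. A call with a gripper value outside its range is refused whole. The fingers move at their own pace and stop on an object; "squeeze" is the grip in N (left out, the last holds). Time passes only in rows, so rows that repeat a pose let the fingers close. It gives the time, the measured TCP pose, the force, the opening and the grip force at its end, in the units of the state.
- arm.get_obs(): the state, without advancing time (a new reading comes with each control period).
- arm.camera(name): name is "scene" or "top" or "wrist"; returns the picture (400x640x3 uint8, red, green, blue); there is no depth.
- arm.get_calibration(name): a dict with "fx", "fy", "cx", "cy" (pixels), "view" (4x4, takes a point from world to camera coordinates). Camera axes: x right, y down, z forward; pixel columns grow to the right and rows downward; lengths in m; the calibration is good to about 2 mm. The wrist camera is an equidistant fisheye: a pixel r from the principal point sees the ray r / f radians off the axis. A picture is of the moment at which its call begins: read the wrist's pose just before it. get_calibration takes no time and is no camera call; for the wrist camera it gives the pose at the moment of the call.
- arm.hand_in(): hands the job in; it is judged then, once.
The state is a dict: "time_s": time; "joint_positions": joint angles; "joint_vel": joint speeds; "effort": joint torques, N m; "tool_pos": TCP position; "orientation": TCP orientation; "wrist_force": force on the tool from outside, world axes, zero at the start; "ft_torque": the same for the moment, N m; "finger_gap": finger opening in m; "gripper_force": force on a finger pad.
Only numpy, scipy, OpenCV 4.12 (cv2) and the standard library are available. Lean on these libraries where they do the work, as an engineer would, in place of code of your own. Each camera call takes 0.05 s, during which the arm holds its last target. There are 200 camera calls.

## Working session

There is one attempt and no reset: what is moved stays moved. The work goes in short steps, Python scripts to look and compute and a tool call to move; the robot and the scene stay as the last step left them, time stands still between calls to the robot, and variables do not carry over. Pictures are saved under pics/ and viewed, at most 10 in all, crops included, and the job is handed in when it is done.

Besides the shell and the picture viewer there is one more tool, called after "Emit:" as name(argument=value, ...), one argument or row to a line, values as JSON. carry_out: Moves the arm, as the interface text tells. Its arguments: {"type":"object","properties":{"targets":{"type":"array","items":{"type":"array","items":{"type":"number"}}},"squeeze":{"type":"number"}},"required":["targets"]}

```bash
mkdir -p pics; ls; python3 - <<'E'
from station import arm
import cv2,numpy as np
np.set_printoptions(precision=4,suppress=True)
print(arm.get_obs())
for n in ["scene","top"]:
    im=arm.camera(n);cv2.imwrite(f"pics/{n}0.png",im[:,:,::-1]);print(n,arm.get_calibration(n))
E
```

```text
pics
{'time_s': 0.0, 'joint_positions': array([ 1.1758,  0.3339,  0.0399,  1.4663, -0.0134,  1.3433, -0.0584]), 'joint_vel': array([ 0.0006, -0.0008,  0.0013, -0.0006, -0.0018,  0.0007, -0.0012]), 'effort': array([ -0.0005, -65.8538,   1.3649, -40.556 ,   0.0166,   0.0124,
        -0.    ]), 'tool_pos': array([ 0.1893, -0.6213,  0.2304]), 'orientation': array([[ 0.9566,  0.2916, -0.0006],
       [ 0.2916, -0.9565,  0.0016],
       [-0.0001, -0.0017, -1.    ]]), 'wrist_force': array([ 0.4926, -0.502 ,  0.0697]), 'ft_torque': array([ 0.0567, -0.0645,  0.0307]), 'gripper_force': 0.0, 'finger_gap': 0.08588177765536821}
scene {'fx': 480.71751725419136, 'fy': 480.71751725419136, 'cx': 315.9667761741984, 'cy': 194.87834337337642, 'view': array([[-0.4557,  0.8899,  0.0202,  0.264 ],
       [ 0.6126,  0.33  , -0.7182, -0.313 ],
       [-0.6458, -0.3149, -0.6955,  1.7646],
       [ 0.    ,  0.    ,  0.    ,  1.    ]])}
top {'fx': 461.2455097172397, 'fy': 461.2455097172397, 'cx': 325.5003068796656, 'cy': 198.81266669712758, 'view': array([[ 0.0029, -1.    , -0.003 ,  0.0383],
       [-0.9809, -0.0023, -0.1946,  0.6277],
       [ 0.1946,  0.0035, -0.9809,  1.2147],
       [ 0.    ,  0.    ,  0.    ,  1.    ]])}
```

View pics/top0.png

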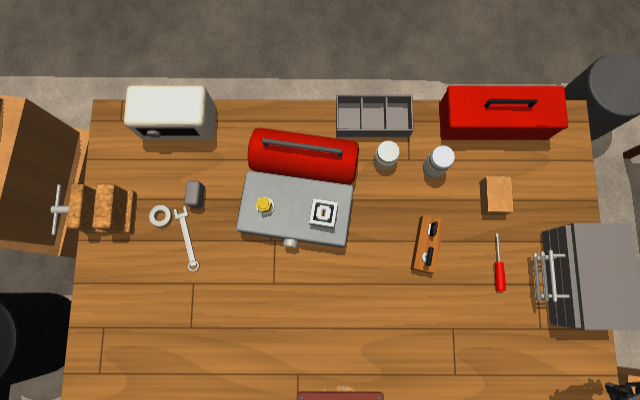

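View pics/scene0.png

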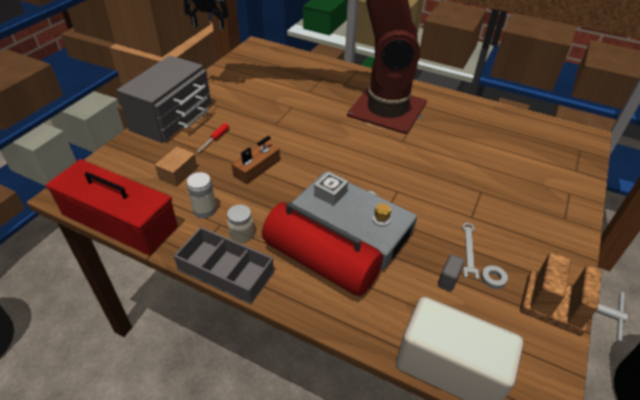

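The top view shows the deck with the cap near (264,204), the switch near (323,213), and the block near (427,244) with two black-headed things. I'll enlarge the deck and the block.

```bash
python3 - <<'E'
import cv2,numpy as np
t=cv2.imread("pics/top0.png");s=cv2.imread("pics/scene0.png")
def c(im,x,y,w,h,k):
    return cv2.resize(im[y:y+h,x:x+w],None,fx=k,fy=k,interpolation=cv2.INTER_CUBIC)
a=c(t,235,165,125,90,4)   # 500x360
b=c(t,405,205,50,72,5)    # 250x360
d=c(s,225,125,80,60,5) #400x300 
e=c(s,300,165,100,60,4)[:240]
out=np.zeros((600,800,3),np.uint8)
out[:360,:500]=a;out[:360,510:760]=b
d=c(s,225,130,60,48,5);out[360:600,:300]=d
out[360:600,310:710]=e
cv2.imwrite("pics/c1.png",out)
E
```

```text
(no output)
```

View pics/c1.png

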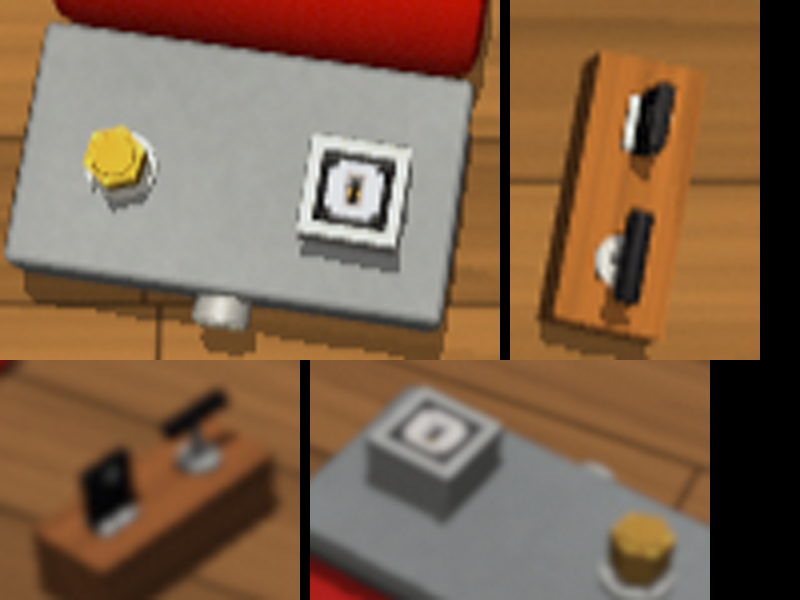

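```bash
cat >h.py <<'E'
import numpy as np,cv2
from station import arm
np.set_printoptions(precision=4,suppress=True)
def back(name,px,z,cal=None):
    c=cal or arm.get_calibration(name);V=np.array(c["view"]);R=V[:3,:3];t=V[:3,3]
    px=np.atleast_2d(np.asarray(px,float));out=[]
    for u,v in px:
        a=(u-c["cx"])/c["fx"];b=(v-c["cy"])/c["fy"]
        if name=="wrist":
            r=np.hypot(a,b);k=np.sin(r)/r if r>1e-9 else 1;d=np.array([a*k,b*k,np.cos(r)])
        else: d=np.array([a,b,1])
        o=-R.T@t;d=R.T@d;out.append(o+d*(z-o[2])/d[2])
    return np.array(out)
def ang(p,q): return np.degrees(np.arctan2(q[1]-p[1],q[0]-p[0]))
E
python3 - <<'E'
from h import *
f=lambda P,ox,oy,k,x0=0:np.array(P)/k-[x0/k,0]+[ox,oy]
D=back("top",f([(48,25),(472,85),(440,327),(7,262)],235,165,4),.08)
print("deck",D[:,:2],D.mean(0),ang(D[2],D[1]),ang(D[3],D[0]),ang(D[1],D[0])-90,ang(D[2],D[3])-90,np.linalg.norm(D[0]-D[1]))
L=back("top",f([(314,135),(412,147),(398,250),(298,237)],235,165,4),.124)
print("lock",L.mean(0),back("top",f([(354,190)],235,165,4),.124),ang(L[2],L[1]),ang(L[3],L[0]),ang(L[1],L[0])-90)
C=back("top",f([(118,124),(146,148),(146,170),(120,187),(88,173),(86,142)],235,165,4),.124)
print("cap",C.mean(0),back("top",f([(116,153)],235,165,4),.125),[ang(C.mean(0),c)%60 for c in C])
B=back("top",f([(600,53),(705,70),(658,340),(555,320)],405,205,5,510),.05)
print("block",B.mean(0),ang(B[2],B[1]),ang(B[3],B[0]),np.linalg.norm(B[0]-B[3]),np.linalg.norm(B[0]-B[1]))
for z,P in ((.096,[(660,87),(650,150)]),(.086,[(640,215),(630,300)])):
    K=back("top",f(P,405,205,5,510),z);print(K.mean(0),ang(K[1],K[0]))
E
```

```text
deck [[ 0.701   0.2568]
 [ 0.6592 -0.0354]
 [ 0.4935 -0.0126]
 [ 0.5364  0.2785]] [0.5975 0.1218 0.08  ] -7.833940519606449 -7.499820744188405 -8.137527158055875 -8.385883268866394 0.29521457470689416
lock [0.5774 0.0438 0.124 ] [[0.5787 0.0448 0.124 ]] -7.73131969390678 -8.29593816776132 -6.975421316035153
cap [0.6001 0.2002 0.124 ] [[0.6028 0.201  0.125 ]] [np.float64(0.5122321999096162), np.float64(48.50911946078419), np.float64(6.119949938024192), np.float64(6.684478210853797), np.float64(59.06605891161939), np.float64(4.050933690968861)]
block [ 0.5049 -0.2437  0.05  ] -12.351410030941892 -11.555164126507442 0.14956742931379682 0.058462304984914844
[ 0.5406 -0.2486  0.096 ] -11.32484129824508
[ 0.4679 -0.2371  0.086 ] -9.04640132840093
```

```bash
cat >>h.py <<'E'
from scipy.spatial.transform import Rotation as Ro
def goto(pos,yaw,n=None):
    "shift mm and rotvec deg from present measured pose to TCP pos, tool y at yaw deg (down-pointing)"
    o=arm.get_obs();R=np.array(o["orientation"]);c,s=np.cos(np.radians(yaw)),np.sin(np.radians(yaw))
    T=np.array([[-s,c,0],[c,s,0],[0,0,-1]])
    T[:,0]=np.cross(T[:,1],T[:,2])
    d=R.T@(np.array(pos)-o["tool_pos"]);r=Ro.from_matrix(R.T@T).as_rotvec(degrees=True)
    print("shift",d,"rot",r,"rows",np.linalg.norm(d)/.0417,np.linalg.norm(r)/7.16)
def st():
    o=arm.get_obs();R=o["orientation"]
    print("t",o["time_s"],"p",o["tool_pos"],"yaw_y",np.degrees(np.arctan2(R[1,1],R[0,1])),"z",R[:,2],"F",o["wrist_force"],"T",o["ft_torque"],"gap",o["finger_gap"],o["gripper_force"],"q",o["joint_positions"])
E
python3 -c "
from h import *
st();goto([.5,-.22,.23],-10);goto([.5,-.22,.23],-25)
print(arm.get_calibration('wrist'))"
```

```text
t 0.1 p [ 0.1893 -0.6214  0.2305] yaw_y -73.05434588640523 z [-0.0005  0.0014 -1.    ] F [ 0.2902 -0.2454  0.2862] T [ 0.0201 -0.0652 -0.0353] gap 0.08530042002389342 0.0 q [ 1.1758  0.3338  0.0399  1.4662 -0.0134  1.3433 -0.0585]
shift [ 0.4142 -0.2934  0.0009] rot [ -0.0778  -0.0418 -63.0543] rows 12.171940231804422 8.80647939787415
shift [ 0.4142 -0.2934  0.0009] rot [ -0.0809  -0.0306 -48.0543] rows 12.171940231804422 6.711509964244534
{'fx': 309.70691628693146, 'fy': 309.70691628693146, 'cx': 327.1253502900574, 'cy': 205.2678195355966, 'view': array([[ 0.2905, -0.9569, -0.0018, -0.6491],
       [-0.9124, -0.2775,  0.3009, -0.0392],
       [-0.2884, -0.0858, -0.9536,  0.3807],
       [ 0.    ,  0.    ,  0.    ,  1.    ]])}
```

Emit:
carry_out(
  targets=[
    [0.414,-0.293,0,0,0,-63,100],
    [0.414,-0.293,0,0,0,-63,100],
    [0.414,-0.293,0,0,0,-63,100],
    [0.414,-0.293,0,0,0,-63,100],
    [0.414,-0.293,0,0,0,-63,100],
    [0.414,-0.293,0,0,0,-63,100],
    [0.414,-0.293,0,0,0,-63,100],
    [0.414,-0.293,0,0,0,-63,100],
    [0.414,-0.293,0,0,0,-63,100],
    [0.414,-0.293,0,0,0,-63,100],
    [0.414,-0.293,0,0,0,-63,100],
    [0.414,-0.293,0,0,0,-63,100],
  ],
)

```text
time_s: 1.1
tool_pos: [0.4963, -0.2247, 0.2312]
orientation: [[0.175, 0.985, -0.0], [0.985, -0.175, -0.0], [-0.0, -0.0, -1.0]]
wrist_force: [0.6, -1.2, -0.2]
finger_gap: 0.0857
gripper_force: 0.0
```

Emit:
carry_out(
  targets=[
    [0,0,0,0,0,0,100],
    [0,0,0,0,0,0,100],
    [0,0,0,0,0,0,100],
    [0,0,0,0,0,0,100],
  ],
)

```text
time_s: 1.43
tool_pos: [0.4948, -0.2279, 0.231]
orientation: [[0.177, 0.984, -0.001], [0.984, -0.177, -0.0], [-0.0, -0.001, -1.0]]
wrist_force: [-0.8, 0.2, -0.4]
finger_gap: 0.0857
gripper_force: 0.0
```

```bash
python3 - <<'E'
from h import *
st();c=arm.get_calibration("wrist");im=arm.camera("wrist");cv2.imwrite("pics/w1.png",im[:,:,::-1]);st()
import pickle;pickle.dump(c,open("w1.pkl","wb"));print(c["view"])
E
```

```text
t 1.4333 p [ 0.4948 -0.2279  0.231 ] yaw_y -10.177318060345828 z [-0.0008 -0.0002 -1.    ] F [-0.7787  0.2137 -0.4338] T [ 0.0051 -0.0085 -0.0109] gap 0.08567111980694604 0.0 q [ 0.7213  0.1472 -0.4093  1.7048  0.061   1.3028  0.1221]
t 1.4833 p [ 0.4948 -0.228   0.2311] yaw_y -10.197962127813634 z [-0.0006 -0.0002 -1.    ] F [-0.3984  0.0573 -0.0529] T [0.0067 0.0287 0.002 ] gap 0.08544797063494035 0.0 q [ 0.7215  0.147  -0.4094  1.7047  0.0609  1.3028  0.1219]
[[ 0.9841 -0.1776 -0.0011 -0.5267]
 [-0.1691 -0.9386  0.3008 -0.1696]
 [-0.0545 -0.2958 -0.9537  0.3395]
 [ 0.      0.      0.      1.    ]]
```

View pics/w1.png

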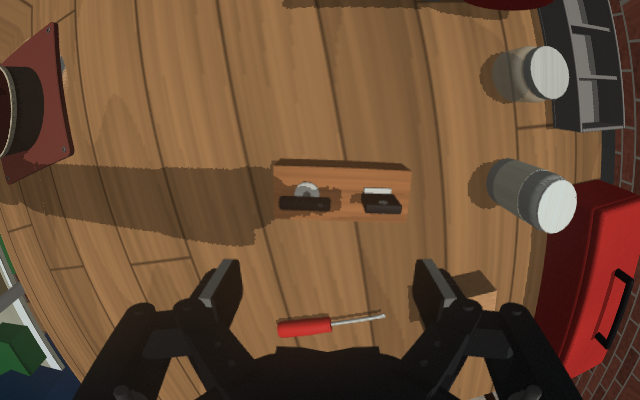

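```bash
python3 - <<'E'
from h import *
im=cv2.imread("pics/w1.png")
cv2.imwrite("pics/c2.png",cv2.resize(im[155:230,265:420],None,fx=5,fy=5,interpolation=cv2.INTER_CUBIC))
goto([.59,.15,.23],32)
E
```

```text
shift [0.3889 0.0268 0.001 ] rot [ -0.039   0.005 -42.198] rows 9.34780965785073 5.893571706860579
```

View pics/c2.png

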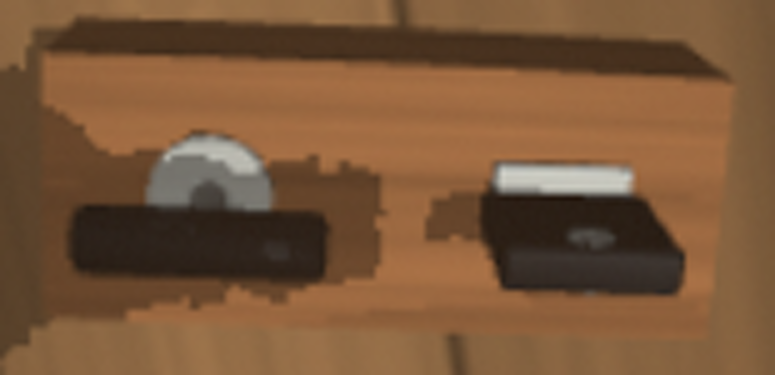

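The crop shows the key at the right end: its head's top face is (500,250)–(685,250)–(680,292)–(508,290) and its plate's rear edge (497,165)–(632,168). The tee is on the left.

```bash
python3 - <<'E'
from h import *
import pickle;c=pickle.load(open("w1.pkl","rb"))
f=lambda P:np.array(P)/5+[265,155]-[.4,.4]
K=back("wrist",f([(500,250),(685,250),(680,292),(508,290)]),.096,c);print("key",K.mean(0),ang(K[0],K[1]),ang(K[3],K[2]),K[:,:2])
P=back("wrist",f([(497,165),(632,168)]),.054,c);print("plate back",P,ang(P[0],P[1]))
B=back("wrist",f([(42,55),(735,80),(712,335),(45,318)]),.05,c);print("block",B.mean(0),ang(B[0],B[1]),ang(B[3],B[2]),B[:,:2])
E
```

```text
key [ 0.5446 -0.2516  0.096 ] -10.196050427821529 -11.075456207535609 [[ 0.5273 -0.2442]
 [ 0.5627 -0.2506]
 [ 0.5609 -0.2589]
 [ 0.5277 -0.2524]]
plate back [[ 0.5323 -0.2391  0.054 ]
 [ 0.5613 -0.2448  0.054 ]] -11.148255633982785
block [ 0.5079 -0.2436  0.05  ] -12.088640423274585 -11.845803195823478 [[ 0.4405 -0.1988]
 [ 0.5874 -0.2302]
 [ 0.576  -0.2883]
 [ 0.4277 -0.2572]]
```

Emit:
carry_out(
  targets=[
    [0.389,0.027,0,0,0,-42,100],
    [0.389,0.027,0,0,0,-42,100],
    [0.389,0.027,0,0,0,-42,100],
    [0.389,0.027,0,0,0,-42,100],
    [0.389,0.027,0,0,0,-42,100],
    [0.389,0.027,0,0,0,-42,100],
    [0.389,0.027,0,0,0,-42,100],
    [0.389,0.027,0,0,0,-42,100],
    [0.389,0.027,0,0,0,-42,100],
    [0.389,0.027,0,0,0,-42,100],
    [0.389,0.027,0,0,0,-42,100],
    [0.389,0.027,0,0,0,-42,100],
  ],
)

```text
time_s: 2.48
tool_pos: [0.5902, 0.1515, 0.2309]
orientation: [[-0.529, 0.848, -0.001], [0.848, 0.529, -0.0], [0.0, -0.001, -1.0]]
wrist_force: [-1.1, -1.1, -0.3]
finger_gap: 0.0854
gripper_force: 0.0
```

Emit:
carry_out(
  targets=[
    [0,0,0,0,0,0,100],
    [0,0,0,0,0,0,100],
    [0,0,0,0,0,0,100],
    [0,0,0,0,0,0,100],
  ],
)

```text
time_s: 2.82
tool_pos: [0.5904, 0.1504, 0.2315]
orientation: [[-0.527, 0.85, 0.0], [0.85, 0.527, -0.0], [-0.001, 0.0, -1.0]]
wrist_force: [-0.3, 0.2, -0.5]
finger_gap: 0.0853
gripper_force: 0.0
```

```bash
python3 - <<'E'
from h import *
st();c=arm.get_calibration("wrist");im=arm.camera("wrist");cv2.imwrite("pics/w2.png",im[:,:,::-1])
import pickle;pickle.dump(c,open("w2.pkl","wb"));print(c["view"])
E
```

```text
t 2.8167 p [0.5904 0.1504 0.2315] yaw_y 31.82519730375929 z [ 0.0003 -0.0005 -1.    ] F [-0.3323  0.2367 -0.5287] T [ 0.0468 -0.0239  0.0068] gap 0.08530903633482553 0.0 q [ 0.2413  0.3296 -0.7063  1.5395  0.2174  1.3525  0.0699]
[[ 0.8502  0.5265 -0.0002 -0.5806]
 [ 0.5021 -0.8108  0.3009 -0.2138]
 [ 0.1583 -0.2559 -0.9537  0.3255]
 [ 0.      0.      0.      1.    ]]
```

View pics/w2.png

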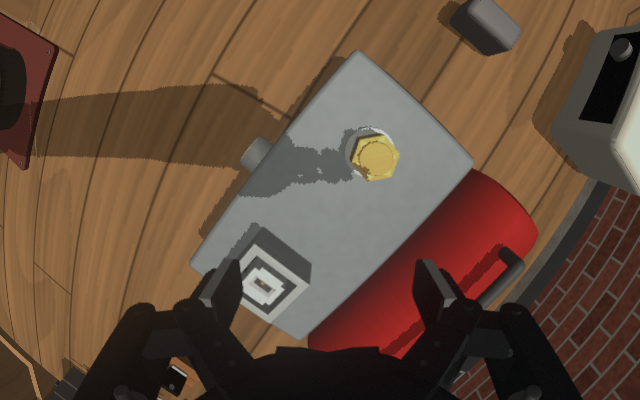

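```bash
python3 - <<'E'
from h import *
im=cv2.imread("pics/w2.png")
k=lambda a:cv2.resize(a,None,fx=7,fy=7,interpolation=cv2.INTER_CUBIC)
a=k(im[120:190,342:406]) #448x490
b=k(im[240:310,236:286]) # 350x490
cv2.imwrite("pics/c3.png",np.hstack([a,b]))
E
```

```text
(no output)
```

View pics/c3.png

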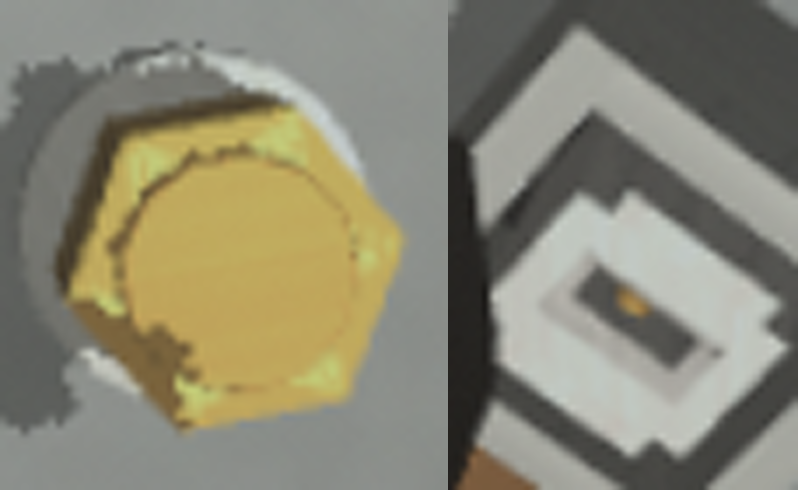

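```bash
python3 - <<'E'
from h import *
import pickle;c=pickle.load(open("w2.pkl","rb"))
f=lambda P,x,y,s=0:(np.array(P)-[s,0])/7+[x,y]-[.43,.43]
H=back("wrist",f([(120,135),(290,105),(403,237),(348,400),(185,430),(65,290)],342,120),.121,c)
m=H.mean(0);print("cap",m,back("wrist",f([(235,268)],342,120),.125,c),[round(float(ang(m,h))%60,1) for h in H],np.linalg.norm(H-m,axis=1))
S=back("wrist",f([(590,245),(720,350),(680,403),(540,300)],236,240,448),.124,c)
print("slot",S.mean(0),ang(S[0],S[1]),ang(S[3],S[2]),np.linalg.norm(S[1]-S[0]),np.linalg.norm(S[3]-S[0]))
S=back("wrist",f([(597,265),(695,340),(675,370),(575,293)],236,240,448),.121,c)
print("slot inner",S.mean(0),ang(S[0],S[1]),ang(S[3],S[2]))
for yw in (31,):goto([m[0],m[1],.15],yw)
E
```

```text
cap [0.6038 0.204  0.121 ] [[0.6029 0.2039 0.125 ]] [44.3, 45.1, 43.1, 43.5, 46.1, 40.2] [0.0211 0.0204 0.0206 0.0215 0.0208 0.0207]
slot [0.5806 0.0458 0.124 ] -12.586793487137916 -9.97738016217221 0.023418628920034816 0.012264908443303553
slot inner [0.5808 0.0452 0.121 ] -10.870144382264149 -11.311650667852017
shift [0.0381 0.0396 0.0815] rot [0.0067 0.0291 0.8564] rows 2.3571735252684425 0.1196778120358002
```

```bash
python3 - <<'E'
from h import *
goto([.6035,.204,.16],74);goto([.6035,.204,.088],74)
E
```

```text
shift [0.0383 0.0393 0.0715] rot [ -0.0045   0.0303 -42.1436] rows 2.1618725393960085 5.885983150375642
shift [0.0384 0.0393 0.1435] rot [ -0.0045   0.0303 -42.1436] rows 3.684830734763955 5.885983150375642
```

Emit:
carry_out(
  targets=[
    [0.0385,0.039,0.06,0,0,-42,100],
    [0.0385,0.039,0.06,0,0,-42,100],
    [0.0385,0.039,0.06,0,0,-42,100],
    [0.0385,0.039,0.06,0,0,-42,100],
    [0.0385,0.039,0.06,0,0,-42,100],
    [0.0385,0.039,0.06,0,0,-42,100],
    [0.0385,0.039,0.09,0,0,-42,100],
    [0.0385,0.039,0.12,0,0,-42,100],
    [0.0385,0.039,0.1435,0,0,-42,100],
    [0.0385,0.039,0.1435,0,0,-42,100],
    [0.0385,0.039,0.1435,0,0,-42,100],
  ],
)

```text
time_s: 3.78
tool_pos: [0.6024, 0.2046, 0.0873]
orientation: [[-0.961, 0.277, -0.002], [0.277, 0.961, -0.0], [0.002, -0.001, -1.0]]
wrist_force: [0.1, 1.1, 0.2]
finger_gap: 0.0856
gripper_force: 0.0
```

```bash
python3 - <<'E'
from h import *
st()
E
```

```text
t 3.7833 p [0.6024 0.2046 0.0873] yaw_y 73.92966571965256 z [-0.0021 -0.0005 -1.    ] F [0.0837 1.1053 0.2402] T [ 0.0292 -0.0138 -0.0071] gap 0.08556572543132444 0.0 q [ 0.2006  0.5437 -0.7949  1.6264  0.4156  1.151   0.595 ]
```

Emit:
carry_out(
  targets=[
    [0,0,0,0,0,0,0],
    [0,0,0,0,0,0,0],
    [0,0,0,0,0,0,0],
    [0,0,0,0,0,0,0],
    [0,0,0,0,0,0,0],
    [0,0,0,0,0,0,0],
    [0,0,0,0,0,0,0],
    [0,0,0,0,0,0,0],
    [0,0,0,0,0,0,0],
    [0,0,0,0,0,0,0],
  ],
  squeeze=50,
)

```text
time_s: 4.62
tool_pos: [0.6033, 0.2043, 0.0893]
orientation: [[-0.961, 0.277, 0.001], [0.277, 0.961, -0.001], [-0.001, -0.001, -1.0]]
wrist_force: [-4.0, -4.4, 8.4]
finger_gap: 0.0356
gripper_force: 50.0
```

```bash
python3 - <<'E'
from h import *
st()
E
```

```text
t 4.6167 p [0.6033 0.2043 0.0893] yaw_y 73.89779350577773 z [ 0.0009 -0.0013 -1.    ] F [-3.9897 -4.4349  8.3753] T [-0.7428  0.7236 -0.0334] gap 0.03564468481982869 49.974493896308815 q [ 0.2008  0.5413 -0.7952  1.6251  0.4162  1.152   0.5945]
```

Emit:
carry_out(
  targets=[
    [0,0,-0.001,0,0,5,0],
    [0,0,-0.001,0,0,10,0],
    [0,0,-0.001,0,0,15,0],
    [0,0,-0.001,0,0,20,0],
    [0,0,-0.001,0,0,25,0],
    [0,0,-0.001,0,0,30,0],
    [0,0,-0.001,0,0,35,0],
    [0,0,-0.001,0,0,40,0],
    [0,0,-0.001,0,0,45,0],
    [0,0,-0.001,0,0,50,0],
    [0,0,-0.001,0,0,50,0],
  ],
)

```text
time_s: 5.53
tool_pos: [0.6038, 0.2049, 0.0893]
orientation: [[-0.402, 0.916, 0.002], [0.916, 0.402, 0.0], [-0.001, 0.002, -1.0]]
wrist_force: [4.5, -0.1, -3.2]
finger_gap: 0.0354
gripper_force: 51.2
```

```bash
python3 - <<'E'
from h import *
st()
E
```

```text
t 5.5333 p [0.6038 0.2049 0.0893] yaw_y 23.691597076365845 z [ 0.002   0.0001 -1.    ] F [ 4.505  -0.1102 -3.2244] T [-0.0342 -0.9278 -0.1348] gap 0.03535900260319284 51.20064743387047 q [ 0.0816  0.4909 -0.6245  1.6307  0.3122  1.1196 -0.2104]
```

Friction torque reads −0.13 N m, as expected. I'll go on to the stop.

Emit:
carry_out(
  targets=[
    [0,0,0,0,0,4,0],
    [0,0,0,0,0,8,0],
    [0,0,0,0,0,12,0],
    [0,0,0,0,0,14,0],
    [0,0,0,0,0,16,0],
    [0,0,0,0,0,18,0],
  ],
)

```text
time_s: 6.03
tool_pos: [0.6037, 0.2075, 0.0896]
orientation: [[-0.111, 0.994, 0.003], [0.994, 0.111, 0.002], [0.002, 0.004, -1.0]]
wrist_force: [5.2, 16.5, -6.4]
finger_gap: 0.0357
gripper_force: 120.1
```

```bash
python3 - <<'E'
from h import *
st()
E
```

```text
t 6.0333 p [0.6037 0.2075 0.0896] yaw_y 6.37088975988196 z [ 0.0033  0.0023 -1.    ] F [ 5.2202 16.5058 -6.3554] T [ 3.5179 -0.709   1.6829] gap 0.035749032836641256 120.10847076773643 q [ 0.038   0.4774 -0.5685  1.6325  0.2792  1.1098 -0.4928]
```

Emit:
carry_out(
  targets=[
    [0,0,0,0,0,0,0],
    [0,0,0,0,0,0,0],
    [0,0,0,0,0,0,0],
    [0,0,0,0,0,0,0],
  ],
)

```text
time_s: 6.37
tool_pos: [0.6037, 0.2078, 0.0896]
orientation: [[-0.111, 0.994, 0.003], [0.994, 0.111, 0.003], [0.003, 0.003, -1.0]]
wrist_force: [6.6, 6.2, -4.4]
finger_gap: 0.0356
gripper_force: 118.0
```

```bash
python3 - <<'E'
from h import *
st()
E
```

```text
t 6.3667 p [0.6037 0.2078 0.0896] yaw_y 6.3555620707337805 z [ 0.0029  0.0032 -1.    ] F [ 6.5884  6.2103 -4.4487] T [ 1.3719 -1.0956  1.3514] gap 0.03558360472105903 118.00943847745657 q [ 0.0382  0.4776 -0.5687  1.6323  0.2784  1.1096 -0.4926]
```

Emit:
carry_out(
  targets=[
    [0,0,0,0,0,0,100],
    [0,0,0,0,0,0,100],
    [0,0,0,0,0,0,100],
    [0,0,0,0,0,0,100],
    [0,0,0,0,0,0,100],
    [0,0,0,0,0,0,100],
    [0,0,-0.03,0,0,0,100],
    [0,0,-0.06,0,0,0,100],
    [0,0,-0.1,0,0,0,100],
    [0,0,-0.13,0,0,0,100],
    [0,0,-0.13,0,0,0,100],
    [0,0,-0.13,0,0,0,100],
  ],
)

```text
time_s: 7.37
tool_pos: [0.6038, 0.2056, 0.2211]
orientation: [[-0.104, 0.995, 0.004], [0.995, 0.104, 0.001], [0.001, 0.004, -1.0]]
wrist_force: [-0.3, 0.7, -0.1]
finger_gap: 0.0853
gripper_force: 0.0
```

```bash
python3 - <<'E'
from h import *
st();goto([.5435,-.251,.20],79)
E
```

```text
t 7.3667 p [0.6038 0.2056 0.2211] yaw_y 5.950200088731744 z [ 0.0038  0.001  -1.    ] F [-0.2898  0.7077 -0.1334] T [-0.0167  0.017   0.0072] gap 0.08534369127424378 0.0 q [ 0.0585  0.3722 -0.5942  1.4883  0.2116  1.3416 -0.4474]
shift [-0.4479 -0.1074  0.0203] rot [  0.2153   0.1104 -73.0496] rows 11.056203367532841 10.202518028264784
```

Emit:
carry_out(
  targets=[
    [-0.448,-0.1075,0.02,0.2,0.1,-73,100],
    [-0.448,-0.1075,0.02,0.2,0.1,-73,100],
    [-0.448,-0.1075,0.02,0.2,0.1,-73,100],
    [-0.448,-0.1075,0.02,0.2,0.1,-73,100],
    [-0.448,-0.1075,0.02,0.2,0.1,-73,100],
    [-0.448,-0.1075,0.02,0.2,0.1,-73,100],
    [-0.448,-0.1075,0.02,0.2,0.1,-73,100],
    [-0.448,-0.1075,0.02,0.2,0.1,-73,100],
    [-0.448,-0.1075,0.02,0.2,0.1,-73,100],
    [-0.448,-0.1075,0.02,0.2,0.1,-73,100],
    [-0.448,-0.1075,0.02,0.2,0.1,-73,100],
    [-0.448,-0.1075,0.02,0.2,0.1,-73,100],
  ],
)

```text
time_s: 8.37
tool_pos: [0.5402, -0.2555, 0.1969]
orientation: [[-0.982, 0.187, -0.006], [0.187, 0.982, -0.001], [0.006, -0.002, -1.0]]
wrist_force: [0.3, -0.5, 0.2]
finger_gap: 0.0852
gripper_force: 0.0
```

Emit:
carry_out(
  targets=[
    [0,0,0,0,0,0,100],
    [0,0,0,0,0,0,100],
    [0,0,0,0,0,0,100],
  ],
)

```text
time_s: 8.62
tool_pos: [0.542, -0.2507, 0.1976]
orientation: [[-0.981, 0.192, -0.005], [0.192, 0.981, 0.001], [0.005, -0.0, -1.0]]
wrist_force: [-0.2, 1.1, -0.4]
finger_gap: 0.0855
gripper_force: 0.0
```

```bash
python3 - <<'E'
from h import *
import pickle
st();c=arm.get_calibration("wrist");im=arm.camera("wrist")[:,:,::-1]
pickle.dump(c,open("w3.pkl","wb"));cv2.imwrite("pics/w3.png",im)
V=c["view"];
def proj(p):
    q=V[:3,:3]@p+V[:3,3];r=np.hypot(*q[:2]);t=np.arctan2(r,q[2]);return c["cx"]+c["fx"]*t*q[0]/r,c["cy"]+c["fy"]*t*q[1]/r
u,v=map(int,proj(np.array([.5435,-.251,.096])));print(u,v)
x0,y0=max(0,u-65),max(0,min(v-50,300));print(x0,y0)
cv2.imwrite("pics/c4.png",cv2.resize(im[y0:y0+100,x0:x0+130],None,fx=6,fy=6,interpolation=cv2.INTER_CUBIC))
E
```

```text
t 8.6167 p [ 0.542  -0.2507  0.1976] yaw_y 78.94228122572909 z [-0.005   0.0006 -1.    ] F [-0.1709  1.1095 -0.4228] T [ 0.0127  0.0307 -0.0098] gap 0.08545022761268055 0.0 q [ 0.8151  0.3007 -0.5549  1.6163  0.1647  1.2764  1.6094]
327 207
262 157
```

View pics/c4.png

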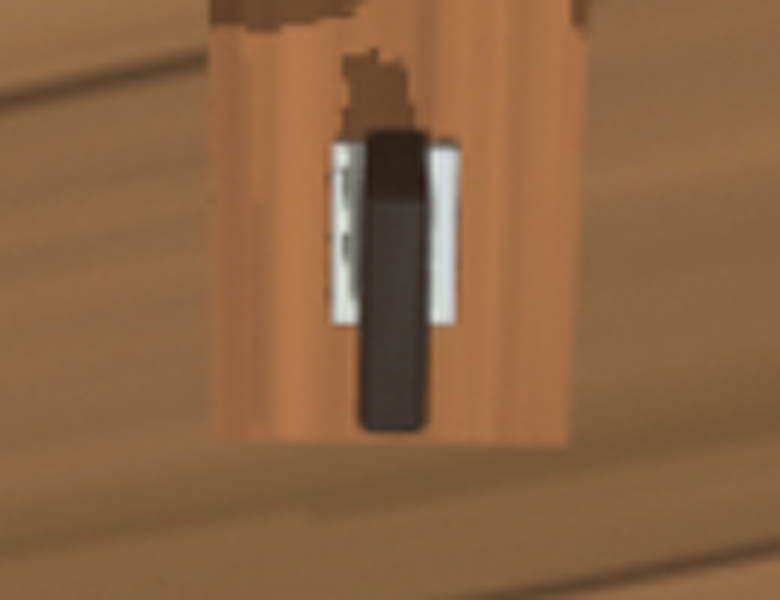

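The head's top face is at (372,203),(425,203),(428,432),(360,432) in the crop, and the plate is at (330,140)–(458,323).

```bash
python3 - <<'E'
from h import *
import pickle;c=pickle.load(open("w3.pkl","rb"))
f=lambda P:np.array(P)/6+[262,157]-[.4,.4]
K=back("wrist",f([(372,203),(425,203),(428,432),(360,432)]),.096,c);print(K.mean(0),ang(K[3],K[0]),ang(K[2],K[1]),K[:,:2],np.linalg.norm(K[0]-K[3]))
P=back("wrist",f([(331,141),(460,145),(457,325),(331,325)]),.054,c);print(P.mean(0),ang(P[3],P[0]),ang(P[2],P[1]),np.linalg.norm(P[0]-P[3]))
goto([.543,-.251,.060],78.5)
E
```

```text
[ 0.5453 -0.2513  0.096 ] 165.77380628396935 169.90912620324298 [[ 0.5283 -0.2513]
 [ 0.5297 -0.2442]
 [ 0.5626 -0.2501]
 [ 0.5608 -0.2595]] 0.03349839506417799
[ 0.5447 -0.2513  0.054 ] 168.35414043284163 168.5171852549633 0.030624388035987594
shift [-0.0014 -0.0008  0.138 ] rot [-0.0329 -0.2572  0.5337] rows 3.308892220461716 0.08286516312644732
```

Emit:
carry_out(
  targets=[
    [-0.003,-0.0005,0.03,0,-0.25,0.5,100],
    [-0.003,-0.0005,0.06,0,-0.25,0.5,100],
    [-0.003,-0.0005,0.09,0,-0.25,0.5,100],
    [-0.003,-0.0005,0.115,0,-0.25,0.5,100],
    [-0.003,-0.0005,0.13,0,-0.25,0.5,100],
    [-0.003,-0.0005,0.138,0,-0.25,0.5,100],
    [-0.003,-0.0005,0.138,0,-0.25,0.5,100],
    [-0.003,-0.0005,0.138,0,-0.25,0.5,100],
    [-0.003,-0.0005,0.138,0,-0.25,0.5,100],
  ],
)

```text
time_s: 9.42
tool_pos: [0.5458, -0.2525, 0.0622]
orientation: [[-0.98, 0.199, 0.003], [0.199, 0.98, -0.003], [-0.003, -0.002, -1.0]]
wrist_force: [0.0, 0.1, 1.6]
finger_gap: 0.0857
gripper_force: 0.0
```

```bash
python3 - <<'E'
from h import *
st()
E
```

```text
t 9.4167 p [ 0.5458 -0.2525  0.0622] yaw_y 78.49291170913332 z [ 0.0026 -0.0026 -1.    ] F [0.03   0.1149 1.5681] T [ 0.0287 -0.0113 -0.0152] gap 0.08568854740193439 0.0 q [ 0.7837  0.4299 -0.5245  1.7505  0.2488  1.024   1.5389]
```

Emit:
carry_out(
  targets=[
    [0.0005,0.001,0.001,0,0,0,0],
    [0.0005,0.001,0.001,0,0,0,0],
    [0.0005,0.001,0.001,0,0,0,0],
    [0.0005,0.001,0.001,0,0,0,0],
    [0.0005,0.001,0.001,0,0,0,0],
    [0.0005,0.001,0.001,0,0,0,0],
    [0.0005,0.001,0.001,0,0,0,0],
    [0.0005,0.001,0.001,0,0,0,0],
    [0.0005,0.001,0.001,0,0,0,0],
    [0.0005,0.001,0.001,0,0,0,0],
    [0.0005,0.001,0.001,0,0,0,0],
    [0.0005,0.001,0.001,0,0,0,0],
  ],
  squeeze=60,
)

```text
time_s: 10.42
tool_pos: [0.5446, -0.2518, 0.06]
orientation: [[-0.98, 0.2, 0.001], [0.2, 0.98, -0.002], [-0.001, -0.002, -1.0]]
wrist_force: [-0.3, 0.1, 2.8]
finger_gap: 0.0094
gripper_force: 58.4
```

```bash
python3 - <<'E'
from h import *
st()
E
```

```text
t 10.4167 p [ 0.5446 -0.2518  0.06  ] yaw_y 78.44277942581482 z [ 0.0011 -0.0021 -1.    ] F [-0.3223  0.1312  2.7965] T [-0.0697  0.0601 -0.045 ] gap 0.009360111988070303 58.44793260097504 q [ 0.7832  0.4311 -0.5239  1.7541  0.2496  1.021   1.5368]
```

Emit:
carry_out(
  targets=[
    [0,0,-0.01,0,0,0,0],
    [0,0,-0.02,0,0,0,0],
    [0,0,-0.035,0,0,0,0],
    [0,0,-0.06,0,0,0,0],
    [0,0,-0.09,0,0,0,0],
    [0,0,-0.12,0,0,0,0],
    [0,0,-0.145,0,0,0,0],
    [0,0,-0.145,0,0,0,0],
    [0,0,-0.145,0,0,0,0],
  ],
)

```text
time_s: 11.17
tool_pos: [0.5452, -0.2515, 0.2072]
orientation: [[-0.98, 0.2, 0.004], [0.2, 0.98, -0.003], [-0.005, -0.003, -1.0]]
wrist_force: [-0.6, 0.8, -1.6]
finger_gap: 0.009
gripper_force: 58.3
```

```bash
python3 - <<'E'
from h import *
st();goto([.5806,.0457,.20],79)
E
```

```text
t 11.1667 p [ 0.5452 -0.2515  0.2072] yaw_y 78.4564234511176 z [ 0.004  -0.0035 -1.    ] F [-0.5918  0.8035 -1.5712] T [ 0.0021  0.029  -0.0356] gap 0.008999903853748792 58.31595718860626 q [ 0.8154  0.2936 -0.556   1.6044  0.1623  1.2846  1.6026]
shift [0.0248 0.2983 0.0063] rot [-0.1523  0.2615 -0.5432] rows 7.179885765196513 0.08684893529870374
```

Emit:
carry_out(
  targets=[
    [0.025,0.248,0.006,-0.15,0.25,-0.5,0],
    [0.025,0.248,0.006,-0.15,0.25,-0.5,0],
    [0.025,0.248,0.006,-0.15,0.25,-0.5,0],
    [0.025,0.248,0.006,-0.15,0.25,-0.5,0],
    [0.025,0.248,0.006,-0.15,0.25,-0.5,0],
    [0.025,0.248,0.006,-0.15,0.25,-0.5,0],
    [0.025,0.248,0.006,-0.15,0.25,-0.5,0],
    [0.025,0.248,0.006,-0.15,0.25,-0.5,0],
    [0.025,0.248,0.006,-0.15,0.25,-0.5,0],
    [0.025,0.248,0.006,-0.15,0.25,-0.5,0],
    [0.025,0.248,0.006,-0.15,0.25,-0.5,0],
  ],
)

```text
time_s: 12.08
tool_pos: [0.5693, -0.0053, 0.198]
orientation: [[-0.981, 0.194, -0.004], [0.194, 0.981, 0.001], [0.004, 0.0, -1.0]]
wrist_force: [0.0, -0.4, 0.5]
finger_gap: 0.0091
gripper_force: 58.6
```

```bash
python3 - <<'E'
from h import *
import pickle
st();c=arm.get_calibration("wrist");im=arm.camera("wrist")[:,:,::-1]
pickle.dump(c,open("w4.pkl","wb"));cv2.imwrite("pics/w4.png",im)
V=c["view"]
def proj(p):
    q=V[:3,:3]@p+V[:3,3];r=np.hypot(*q[:2]);t=np.arctan2(r,q[2]);return c["cx"]+c["fx"]*t*q[0]/r,c["cy"]+c["fy"]*t*q[1]/r
u,v=map(int,proj(np.array([.5806,.0457,.124])));print(u,v)
x0,y0=u-90,v-55;print(x0,y0)
cv2.imwrite("pics/c5.png",cv2.resize(im[y0:y0+120,x0:x0+150],None,fx=5,fy=5,interpolation=cv2.INTER_CUBIC))
E
```

```text
t 12.0833 p [ 0.5693 -0.0053  0.198 ] yaw_y 78.79767452970196 z [-0.0038  0.0012 -1.    ] F [ 0.0462 -0.4104  0.4743] T [ 0.037  -0.0167  0.0236] gap 0.00913008041972707 58.59115540981293 q [ 0.5225  0.2638 -0.692   1.6787  0.1734  1.2658  1.1699]
396 218
306 163
```

View pics/c5.png

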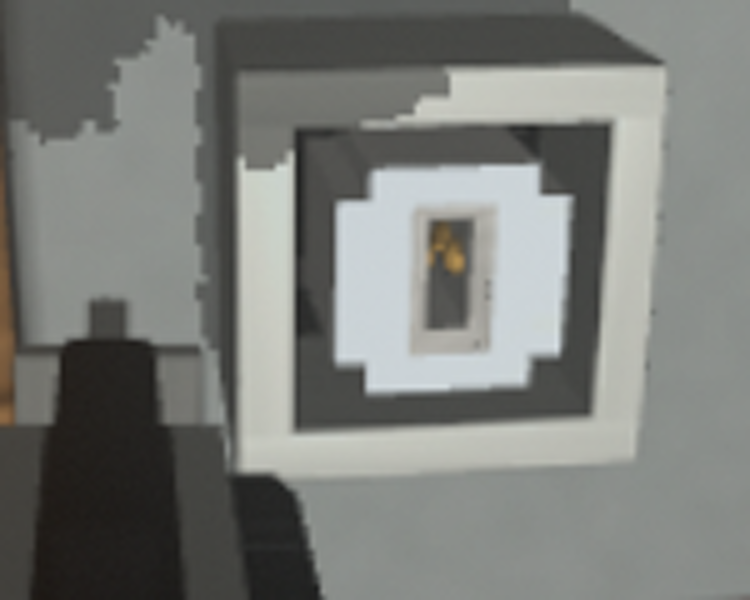

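The slot mouth is at (413,205),(497,205),(490,352),(408,353) in the crop, the housing top at (238,68),(665,65),(636,460),(235,475), and the gripped key hangs at lower left.

```bash
python3 - <<'E'
from h import *
import pickle;c=pickle.load(open("w4.pkl","rb"))
f=lambda P:np.array(P)/5+[306,163]-[.4,.4]
K=back("wrist",f([(413,205),(497,205),(490,352),(408,353)]),.124,c);print("slot",K.mean(0),ang(K[3],K[0])-180,ang(K[2],K[1])-180,np.linalg.norm(K[0]-K[3]),np.linalg.norm(K[0]-K[1]))
P=back("wrist",f([(238,68),(665,65),(636,460),(235,475)]),.124,c);print("hous",P.mean(0),ang(P[3],P[0])-180,ang(P[2],P[1])-180,np.linalg.norm(P[0]-P[3]),np.linalg.norm(P[0]-P[1]))
# shoulder plate, plate top z above TCP: tip=TCP-.044 -> plate z=TCP-.044+.036
z=.198-.044+.034
S=back("wrist",f([(15,345),(205,352)]),z,c);print("plate far edge",S, S.mean(0))
tip=arm.get_obs()["tool_pos"];R=arm.get_obs()["orientation"];print("exp key",tip, "far edge exp",tip-[0,0,.01]+R[:,0]*-.0 )
print((S.mean(0)-tip)@R)
st();goto([K.mean(0)[0],K.mean(0)[1],.176],79)
E
```

```text
slot [0.581  0.0455 0.124 ] -9.457614745320143 -9.223057506593193 0.023791060668830626 0.012980055127258746
hous [0.5804 0.0453 0.124 ] -10.122661330869846 -8.906318978329466 0.06492929596967068 0.06468170399627932
plate far edge [[ 0.5534 -0.0125  0.188 ]
 [ 0.5582  0.0073  0.188 ]] [ 0.5558 -0.0026  0.188 ]
exp key [ 0.5694 -0.0051  0.1981] far edge exp [ 0.5694 -0.0051  0.1881]
[ 0.0138 -0.0002  0.0102]
t 12.1333 p [ 0.5694 -0.0051  0.1981] yaw_y 78.80909768340558 z [-0.0035  0.0014 -1.    ] F [ 0.854   0.1786 -0.7325] T [-0.0309 -0.0316 -0.0184] gap 0.009509002002714038 58.591428995132446 q [ 0.5225  0.2637 -0.6923  1.6786  0.1733  1.2658  1.1698]
shift [-0.0017  0.0518  0.0221] rot [ 0.0376 -0.2117 -0.1908] rows 1.3523216223593844 0.040153172311388576
```

Emit:
carry_out(
  targets=[
    [-0.0005,0.0515,0,0,-0.2,-1.9,0],
    [-0.0005,0.0515,0,0,-0.2,-1.9,0],
    [-0.0005,0.0515,0.01,0,-0.2,-1.9,0],
    [-0.0005,0.0515,0.02,0,-0.2,-1.9,0],
    [-0.0005,0.0515,0.022,0,-0.2,-1.9,0],
    [-0.0005,0.0515,0.022,0,-0.2,-1.9,0],
    [-0.0005,0.0515,0.022,0,-0.2,-1.9,0],
    [-0.0005,0.0515,0.022,0,-0.2,-1.9,0],
  ],
)

```text
time_s: 12.8
tool_pos: [0.58, 0.0462, 0.1766]
orientation: [[-0.987, 0.16, 0.001], [0.16, 0.987, 0.001], [-0.001, 0.001, -1.0]]
wrist_force: [-0.3, 0.0, -0.5]
finger_gap: 0.0094
gripper_force: 58.8
```

```bash
python3 - <<'E'
from h import *
st();goto([.5808-.001,.0454,.162],80.7)
E
```

```text
t 12.8 p [0.58   0.0462 0.1766] yaw_y 80.77518983160023 z [ 0.0006  0.0008 -1.    ] F [-0.2872  0.0347 -0.4532] T [-0.0665  0.0579  0.0162] gap 0.009442556493636605 58.76905024051666 q [ 0.441   0.3105 -0.715   1.6785  0.2134  1.2318  1.0882]
shift [ 0.0001 -0.0008  0.0146] rot [0.051  0.0286 0.0752] rows 0.35179867821710537 0.013304840700267566
```

Emit:
carry_out(
  targets=[
    [0,-0.0007,0.003,0,0,0,0],
    [0,-0.0007,0.006,0,0,0,0],
    [0,-0.0007,0.009,0,0,0,0],
    [0,-0.0007,0.012,0,0,0,0],
    [0,-0.0007,0.014,0,0,0,0],
    [0,-0.0007,0.016,0,0,0,0],
    [0,-0.0007,0.017,0,0,0,0],
    [0,-0.0007,0.017,0,0,0,0],
  ],
)

```text
time_s: 13.47
tool_pos: [0.5797, 0.0463, 0.1592]
orientation: [[-0.987, 0.159, 0.0], [0.159, 0.987, 0.001], [-0.0, 0.001, -1.0]]
wrist_force: [1.3, 0.5, -1.0]
finger_gap: 0.0092
gripper_force: 58.8
```

```bash
python3 - <<'E'
from h import *
st()
E
```

```text
t 13.4667 p [0.5797 0.0463 0.1592] yaw_y 80.84964045979191 z [ 0.0003  0.0011 -1.    ] F [ 1.2536  0.5168 -0.9774] T [-0.0987 -0.2587  0.0187] gap 0.00916008146513275 58.76210689544678 q [ 0.4366  0.3255 -0.7114  1.6993  0.2249  1.2002  1.0803]
```

Emit:
carry_out(
  targets=[
    [0,0,0.001,0,0,3,0],
    [0,0,0.002,0,0,-3,0],
    [0,0,0.003,0,0,3,0],
    [0,0,0.004,0,0,-3,0],
    [0,0,0.005,0,0,3,0],
    [0,0,0.006,0,0,-3,0],
    [0,0,0.007,0,0,3,0],
    [0,0,0.008,0,0,-3,0],
    [0,0,0.009,0,0,3,0],
    [0,0,0.01,0,0,-3,0],
    [0,0,0.011,0,0,3,0],
    [0,0,0.012,0,0,0,0],
  ],
  squeeze=100,
)

```text
time_s: 14.47
tool_pos: [0.5801, 0.0464, 0.1481]
orientation: [[-0.986, 0.166, 0.001], [0.166, 0.986, 0.001], [-0.001, 0.001, -1.0]]
wrist_force: [-1.6, -0.8, 7.9]
finger_gap: 0.0088
gripper_force: 98.4
```

```bash
python3 - <<'E'
from h import *
st()
E
```

```text
t 14.4667 p [0.5801 0.0464 0.1481] yaw_y 80.41952748239129 z [ 0.0014  0.0009 -1.    ] F [-1.5918 -0.7631  7.8662] T [-0.233   0.2843  0.0075] gap 0.008820402040515367 98.42422842979431 q [ 0.4316  0.3352 -0.7065  1.7117  0.2327  1.179   1.0669]
```

Emit:
carry_out(
  targets=[
    [0,0,0.001,0,0,3,0],
    [0,0,0.002,0,0,-3,0],
    [0,0,0.003,0,0,3,0],
    [0,0,0.004,0,0,-3,0],
    [0,0,0.005,0,0,3,0],
    [0,0,0.006,0,0,-3,0],
    [0,0,0.007,0,0,3,0],
    [0,0,0.008,0,0,-3,0],
    [0,0,0.009,0,0,3,0],
    [0,0,0.01,0,0,-3,0],
    [0,0,0.011,0,0,3,0],
    [0,0,0.012,0,0,0,0],
  ],
)

```text
time_s: 15.47
tool_pos: [0.5802, 0.0464, 0.1362]
orientation: [[-0.986, 0.166, 0.002], [0.166, 0.986, 0.001], [-0.001, 0.001, -1.0]]
wrist_force: [-0.2, -1.3, 3.7]
finger_gap: 0.0087
gripper_force: 97.9
```

```bash
python3 - <<'E'
from h import *
st()
E
```

```text
t 15.4667 p [0.5802 0.0464 0.1362] yaw_y 80.42228028709668 z [ 0.0016  0.0008 -1.    ] F [-0.2036 -1.2521  3.7459] T [-0.154   0.0562  0.0147] gap 0.008672021318160033 97.92383551597595 q [ 0.4268  0.3465 -0.7018  1.7245  0.2413  1.1572  1.0604]
```

Emit:
carry_out(
  targets=[
    [0,0,0.001,0,0,2,0],
    [0,0,0.002,0,0,-2,0],
    [0,0,0.003,0,0,2,0],
    [0,0,0.003,0,0,-2,0],
    [0,0,0.004,0,0,0,0],
    [0,0,0.004,0,0,0,0],
    [0,0,0.004,0,0,0,0],
    [0,0,0.004,0,0,0,0],
  ],
)

```text
time_s: 16.13
tool_pos: [0.5805, 0.0464, 0.1339]
orientation: [[-0.987, 0.159, 0.003], [0.159, 0.987, 0.0], [-0.002, 0.0, -1.0]]
wrist_force: [-7.0, -1.9, 18.3]
finger_gap: 0.0089
gripper_force: 100.7
```

```bash
python3 - <<'E'
from h import *
st()
E
```

```text
t 16.1333 p [0.5805 0.0464 0.1339] yaw_y 80.83442359264605 z [ 0.0025  0.0001 -1.    ] F [-7.0307 -1.9305 18.3167] T [-0.4056  1.4791 -0.0404] gap 0.008858558829910945 100.72951555252075 q [ 0.426   0.3488 -0.7019  1.7269  0.2445  1.1526  1.065 ]
```

Height matches home (0.134 m) and the force has risen: the shoulder is seated. Now I'll turn it.

Emit:
carry_out(
  targets=[
    [0,0,-0.001,0,0,0,0],
    [0,0,-0.001,0,0,5,0],
    [0,0,-0.001,0,0,10,0],
    [0,0,-0.001,0,0,15,0],
    [0,0,-0.001,0,0,20,0],
    [0,0,-0.001,0,0,25,0],
    [0,0,-0.001,0,0,30,0],
    [0,0,-0.001,0,0,35,0],
    [0,0,-0.001,0,0,40,0],
    [0,0,-0.001,0,0,45,0],
    [0,0,-0.001,0,0,50,0],
    [0,0,-0.001,0,0,50,0],
  ],
)

```text
time_s: 17.13
tool_pos: [0.581, 0.0468, 0.134]
orientation: [[-0.508, 0.861, 0.004], [0.861, 0.508, 0.001], [-0.001, 0.004, -1.0]]
wrist_force: [0.9, 0.1, 6.5]
finger_gap: 0.0091
gripper_force: 98.5
```

```bash
python3 - <<'E'
from h import *
st()
E
```

```text
t 17.1333 p [0.581  0.0468 0.134 ] yaw_y 30.53789479551649 z [ 0.0036  0.0012 -1.    ] F [0.9422 0.1176 6.5312] T [ 0.0471 -0.1244  0.0201] gap 0.009124431006383455 98.45861434936523 q [ 0.3131  0.3198 -0.5598  1.7319  0.1845  1.1388  0.2321]
```

Emit:
carry_out(
  targets=[
    [0,0,0,0,0,5,0],
    [0,0,0,0,0,10,0],
    [0,0,0,0,0,15,0],
    [0,0,0,0,0,20,0],
    [0,0,0,0,0,25,0],
    [0,0,0,0,0,30,0],
    [0,0,0,0,0,35,0],
    [0,0,0,0,0,39,0],
    [0,0,0,0,0,42,0],
    [0,0,0,0,0,42,0],
    [0,0,0,0,0,42,0],
  ],
)

```text
time_s: 18.05
tool_pos: [0.5813, 0.0466, 0.134]
orientation: [[0.194, 0.981, 0.004], [0.981, -0.194, 0.001], [0.002, 0.004, -1.0]]
wrist_force: [2.3, 0.0, 5.7]
finger_gap: 0.0086
gripper_force: 98.3
```

```bash
python3 - <<'E'
from h import *
st()
E
```

```text
t 18.05 p [0.5813 0.0466 0.134 ] yaw_y -11.159224003937622 z [ 0.0042  0.0011 -1.    ] F [2.3459 0.0321 5.6606] T [-0.1354 -0.4321  0.0741] gap 0.008629073810558035 98.25393319129944 q [ 0.224   0.3027 -0.4506  1.7361  0.1438  1.131  -0.4643]
```

Emit:
carry_out(
  targets=[
    [0,0,0,0,0,2,0],
    [0,0,0,0,0,4,0],
    [0,0,0,0,0,6,0],
    [0,0,0,0,0,6,0],
    [0,0,0,0,0,6,0],
    [0,0,0,0,0,6,0],
  ],
)

```text
time_s: 18.55
tool_pos: [0.5814, 0.0465, 0.134]
orientation: [[0.295, 0.956, 0.004], [0.956, -0.295, 0.001], [0.002, 0.004, -1.0]]
wrist_force: [2.0, 0.1, 5.3]
finger_gap: 0.009
gripper_force: 98.2
```

```bash
python3 - <<'E'
from h import *
st()
E
```

```text
t 18.55 p [0.5814 0.0465 0.134 ] yaw_y -17.143124307372116 z [ 0.0043  0.0011 -1.    ] F [2.0331 0.1382 5.3016] T [-0.1799 -0.5303  0.1254] gap 0.008972239836573507 98.23094487190247 q [ 0.2118  0.3007 -0.4356  1.7367  0.1384  1.13   -0.5645]
```

Emit:
carry_out(
  targets=[
    [0,0,0,0,0,1.5,0],
    [0,0,0,0,0,3,0],
    [0,0,0,0,0,3,0],
    [0,0,0,0,0,3,0],
    [0,0,0,0,0,3,0],
    [0,0,0,0,0,3,0],
  ],
)

```text
time_s: 19.05
tool_pos: [0.5814, 0.0466, 0.134]
orientation: [[0.344, 0.939, 0.004], [0.939, -0.344, 0.001], [0.002, 0.004, -1.0]]
wrist_force: [3.3, 0.2, 5.6]
finger_gap: 0.0086
gripper_force: 98.3
```

```bash
python3 - <<'E'
from h import *
st()
im=arm.camera("wrist")[:,:,::-1];cv2.imwrite("pics/w6.png",im)
E
```

```text
t 19.05 p [0.5814 0.0466 0.134 ] yaw_y -20.117128339296684 z [ 0.0043  0.0011 -1.    ] F [3.3037 0.1589 5.6398] T [-0.1479 -0.5357  0.3035] gap 0.008565006779408765 98.26601028442383 q [ 0.2056  0.2997 -0.4282  1.737   0.1358  1.1296 -0.6145]
```

View pics/w6.png

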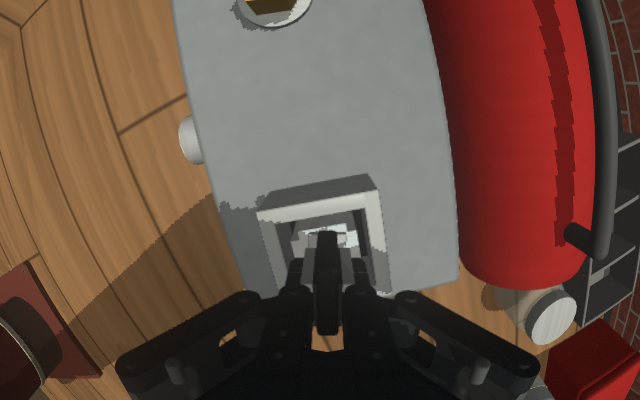

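The wrist view shows the key seated and gripped at about (325,265), with the plug turned. The torque has jumped to 0.30 N m, above the 0.13 N m spring, so it is on the stop. I'll hand in.

```bash
python3 -c "
from station import arm
print(arm.hand_in())"
```

```text
the job is handed in; nothing more can be done
None
```

I handed the job in at about 19 s of the 64 s: the cap is tight against its stop, and the key is fully home, turned about a quarter turn onto the hard stop and still gripped; I didn't approach the bystanders, and the hand-in returned no verdict.

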